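Load the weld kit: tubes below, channel across them last

TASK

Load the welding kit in the grey fixture in layers. First slide the loose square tube through the open mouth of the lane, fully home side by side against the tube already in there, while the channel piece is still on the deck; then slide the channel piece straight off the deck until it touches the stop wall, so that it lies flat and square across both tubes, about half on each. Leave the tools and scraps on the table where they lie.

Things in the scene. Friction and masses are not known exactly. Their poses are not given: they have to be found in the camera images.
- fixture: Grey steel kitting fixture fixed to the table. Origin on the table, on its lane's centre line, z up. The lane runs along y, floorless (parts slide on the table), 128 mm wide: x -64 to +64. End wall at y = +50, 45 high; mouth open to -y. On the +x side a stop wall, 68 high, inner face at x = +64, y -48 to +60. On the -x side (nearest the robot) a solid deck.
- mouth (a point): Middle of the lane's mouth, on the table, at fixture (0, -90) mm. Here the lane is about 160 mm wide between two flares, 40 high, that narrow to the lane's 128 mm at fixture y = -50. A part that enters crooked or well off the middle can jam there.
- deck (a point): Middle of the deck's flat top, 52 mm above the table, at fixture (-109, +10) mm. The deck measures 90 (x) by 130 (y) mm and borders the lane; no rims.
- tube: Loose steel square tube, 50 x 50 mm section, 116 long, about 0.5 kg, lying on the table outside the mouth. Origin at the centre of its underside, x along its length, z up. Home, it lies across the lane (length along fixture x), side by side with the seated tube, origin at fixture (0, -25). A few newtons slide it.
- seated_tube: Identical steel tube (50 x 50 x 116 mm) already in the lane at the end wall, length across the lane, origin (centre of its underside) at about fixture y = +25, up to 3 mm short of it.
- channel: Piece of shallow steel channel on the deck: web 100 (x) by 110 (y) by 4 mm, two upright flanges along y at its x ends, 4 thick, 26 high over all; 0.45 kg. Origin at the centre of its underside. Home, its +x flange meets the stop wall: origin at fixture (+14, 0), 50 up, on both tubes, half on each. A few newtons slide it.
- hammer: Bystander, to be left where it lies: hammer, 260 long (mm). Origin on its underside, near its middle.
- wrench: Bystander, to be left where it lies: flat wrench, 180 long (mm). Origin on its underside, near its middle.
- brush: Bystander, to be left where it lies: wire brush, wooden back, 200 long, 32 high (mm). Origin on its underside, near its middle.
- square: Bystander, to be left where it lies: dark steel triangular set-square magnet, 120 x 120 x 16 high (mm). Origin on its underside, at the middle of one long side.
- offcut: Bystander, to be left where it lies: short angle-iron offcut, 80 long, 40 high (mm). Origin on its underside, near its middle.
- spray: Bystander, to be left where it lies: upright white spray can, 66 diameter, 120 high (mm). Origin on its underside, near its middle.
- clamp: Bystander, to be left where it lies: dark steel C-clamp lying flat, 150 long, 14 high (mm). Origin on its underside, at the middle of one long side.
Not all that is in view belongs to the job. Leave any yellow look-alike of the seated_tube alone.

How it is judged:
By the outcome, as a careful person would: the job done as asked, in the order asked, and still so for the second after the job is handed in, with the robot touching nothing.
It also fails if it takes over 54 s, if anything falls off the work surface, if the arm or the gripper's body presses on something with over 40 N, if the wrist force passes 120 N, or if a joint passes its speed limit or range.

ROBOT

A 7-joint arm with a two-finger parallel gripper is mounted at the origin on the work surface. World frame = base frame: x ahead of the robot, y to its left, z up, the work surface at z = 0. Lengths are in m, angles in rad, forces in N, time in s.
With the tool pointing down it reaches from about 0.425 to 1.025 m from the base axis. Payload 9.4 kg.
Tool frame: the origin (TCP) lies at the very end of the fingers, on their centre line; the grasp point (between the pads) lies ctrl.grip_depth behind it (ctrl.grip_depth is the distance from the TCP to the grasp point, in m); z points along the fingers, y is the line along which they close (so a half turn about z gives the same grasp; the last joint's range is limited). The gripper opens to 93 mm and grips with 3 to 60 N. Pads are 15 mm wide; open, the fingers measure 128 mm over their backs; the gripper's body (75 mm by 188 mm) begins 65 mm behind the grasp point.
Start: joints at [-1.177, 0.599, -0.003, 1.599, 0.002, 0.943, -0.08], TCP at [0.329, 0.646, 0.219] pointing down, gripper open.
Joint ranges: [-2.57, 2.57], [-0.35, 1.97], [-1.29, 1.29], [0.11, 2.56], [-1.05, 4.19], [0.11, 1.86], [-2.63, 2.63]. Speed limits (rad/s): [2.22, 2.22, 3.01, 3.01, 3.14, 3.14, 3.14].

INTERFACE

Orientations are given as a unit quaternion [w, x, y, z].
In Python, from workcell import monitor, vision, ticket, nets, ctrl gives the robot as it stands.
- The arm moves only by the tool play_rows, never from a script. Its argument "increments" is a list that holds one entry, the list of rows, each a list of 7 numbers: the turn, a rotation vector about the world's x, y, z in rad, then the shift along the world's x, y, z in m, then the opening, from 0 (shut) to 1 (fully open). A call has 1 to 5 rows; each row shifts and turns the commanded pose from where the row before left it; what a row does not reach is not made up. A row lasts 1/8 s, in which the tool goes at most 62.5 mm and 10.7 degrees, less where a joint would pass 70% of its speed; a pose out of reach is approached as far as the arm can. A call is refused whole if a number of a shift passes 0.0625 or a number of a turn 0.188, either way. A call with a gripper value outside its range is refused whole. The fingers move at their own pace and stop on an object; "force" is the grip in N (left out, the last holds). Time passes only in rows, so rows that do not move let the fingers close. It gives the time, the measured TCP pose, the force, the opening and the grip force at its end, in the units of the state.
- monitor.state(): the state, without advancing time (a new reading comes with each control period).
- vision.read_camera(name): name is "scene" or "side" or "wrist"; returns a dict with "frame" (400x640x3 uint8, red, green, blue), "fx", "fy", "cx", "cy" (pixels), "world_from_camera" (4x4, takes a point from camera to world coordinates). Camera axes: x right, y down, z forward; pixel columns grow to the right and rows downward; lengths in m; the calibration is good to about 2 mm. A picture is of the moment at which its call begins. There is no depth.
- ticket.hand_in(): hands the job in; it is judged then, once.
Trained networks look in the newest picture that a camera, given by its name, has taken for a name from the list of things; names that differ only in an ending like _2 or _b are one class to them, and where a whole thing is asked for, a point or a joint stands for the part that bears it (a point fixed in the world has none). Each returns a list of dicts, best first, with "score" (0 to 1); they miss things now and then, are a little off and sometimes report something else, mostly with a low value. They report only what shows in the picture. A call takes as long as a camera call. They do not tell look-alikes from the thing itself.
- nets.trace(camera, thing): "pixels" (400x640 bool, what is visible of it) and "box" ([centre column, centre row, width, height] in pixels, round what is visible of it).
The state is a dict: "t": time; "joints": joint angles; "joint_vel": joint speeds; "joint_efforts": joint torques, N m; "tcp_pos": TCP position; "tcp_rot": TCP orientation; "wrist_force": force on the tool from outside, world axes, zero at the start; "wrist_torque": the same for the moment, N m; "width": finger opening in m; "gripper_force": force on a finger pad.
Only numpy, scipy, OpenCV 4.12 (cv2) and the standard library are available. Lean on these libraries where they do the work, as an engineer would, in place of code of your own. Each camera call takes 0.05 s, during which the arm holds its last target. There are 200 camera calls.

## Working session

There is one attempt and no reset: what is moved stays moved. The work goes in short steps, Python scripts to look and compute and a tool call to move; the robot and the scene stay as the last step left them, time stands still between calls to the robot, and variables do not carry over. Pictures are saved under pics/ and viewed, at most 10 in all, crops included, and the job is handed in when it is done.

Besides the shell and the picture viewer there is one more tool, called after ">>>" by a JSON object that holds its "op" and its "data", one argument or row to a line. play_rows: Moves the arm, as the interface text tells. Its arguments: {"type":"object","properties":{"increments":{"type":"array","items":{"type":"array","items":{"type":"array","items":{"type":"number"}}}},"force":{"type":"number"}},"required":["increments"]}

```bash
mkdir -p pics; cat > h.py <<'E'
import numpy as np, cv2
from workcell import monitor, vision, ticket, nets, ctrl
def cam(n):
    return vision.read_camera(n)
def save(c,name): cv2.imwrite('pics/'+name+'.png', cv2.cvtColor(c['frame'],cv2.COLOR_RGB2BGR))
def w(c,u,v,z):
    T=c['world_from_camera']; d=T[:3,:3]@np.array([(u-c['cx'])/c['fx'],(v-c['cy'])/c['fy'],1]); o=T[:3,3]
    return o+d*(z-o[2])/d[2]
def p(c,P):
    T=np.linalg.inv(c['world_from_camera']); q=T[:3,:3]@np.array(P)+T[:3,3]
    return np.array([c['fx']*q[0]/q[2]+c['cx'],c['fy']*q[1]/q[2]+c['cy']])
E
python3 - <<'E'
from h import *
for n in ['scene','side']:
    c=cam(n); save(c,n)
    print(n,np.round(c['world_from_camera'],3).tolist(),c['fx'])
    for t in ['fixture','tube','channel','spray','clamp','hammer']:
        print(t,[(round(r['score'],2),np.round(r['box']).tolist()) for r in nets.trace(n,t)][:4])
print(ctrl.grip_depth, monitor.state())
E
```

```text
scene [[0.492, 0.745, -0.45, 1.09], [0.871, -0.419, 0.257, -0.279], [0.003, -0.518, -0.855, 1.059], [0.0, 0.0, 0.0, 1.0]] 412.2090155438031
fixture [(0.63, [353.0, 206.0, 75.0, 93.0]), (0.22, [183.0, 247.0, 66.0, 22.0])]
tube [(0.7, [304.0, 246.0, 43.0, 44.0]), (0.2, [353.0, 206.0, 78.0, 97.0])]
channel [(0.8, [336.0, 182.0, 54.0, 39.0])]
spray [(0.55, [431.0, 209.0, 31.0, 37.0])]
clamp [(0.83, [204.0, 334.0, 59.0, 88.0])]
hammer [(0.85, [426.0, 166.0, 29.0, 69.0])]
side [[0.988, -0.082, 0.131, 0.399], [-0.155, -0.532, 0.833, -0.978], [0.001, -0.843, -0.538, 0.677], [0.0, 0.0, 0.0, 1.0]] 422.645479584489
fixture [(0.78, [334.0, 182.0, 92.0, 48.0])]
tube [(0.86, [358.0, 212.0, 47.0, 32.0])]
channel [(0.68, [308.0, 172.0, 35.0, 21.0])]
spray [(0.88, [365.0, 142.0, 22.0, 42.0]), (0.23, [311.0, 146.0, 72.0, 28.0])]
clamp [(0.62, [435.0, 304.0, 106.0, 40.0]), (0.56, [309.0, 308.0, 54.0, 50.0])]
hammer [(0.61, [310.0, 143.0, 70.0, 28.0])]
0.0188 {'t': 0.7, 'joints': array([-1.17669444,  0.5992209 , -0.00252084,  1.59937224,  0.00180567,
        0.94290003, -0.07978257]), 'joint_vel': array([-1.91391830e-03, -2.20468399e-03,  1.58994693e-04,  3.19887027e-04,
       -8.23761458e-05, -1.45729127e-03,  2.23169417e-05]), 'joint_efforts': array([ 3.58499537e-04, -7.64586782e+01,  1.49546988e+00, -2.52687478e+01,
       -5.24152082e-02,  9.83131671e-03,  3.79763480e-05]), 'tcp_pos': array([0.32886513, 0.64614446, 0.21868455]), 'tcp_rot': array([2.74530072e-05, 2.33203881e-01, 9.72427862e-01, 4.71632919e-05]), 'wrist_force': array([ 0.2644886 , -0.6071831 , -0.17750823]), 'wrist_torque': array([ 0.0009627 , -0.00623235,  0.01584873]), 'gripper_force': 0.0, 'width': 0.09274711531722996}
```

```bash
python3 - <<'E'
import cv2
a=cv2.imread('pics/scene.png'); b=cv2.imread('pics/side.png')
cv2.imwrite('pics/scene_c.png',cv2.resize(a[130:290,250:460],None,fx=3.7,fy=3.7,interpolation=cv2.INTER_CUBIC))
cv2.imwrite('pics/side_c.png',cv2.resize(b[120:240,260:420],None,fx=5,fy=5,interpolation=cv2.INTER_CUBIC))
E
```

```text
(no output)
```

View pics/scene.png

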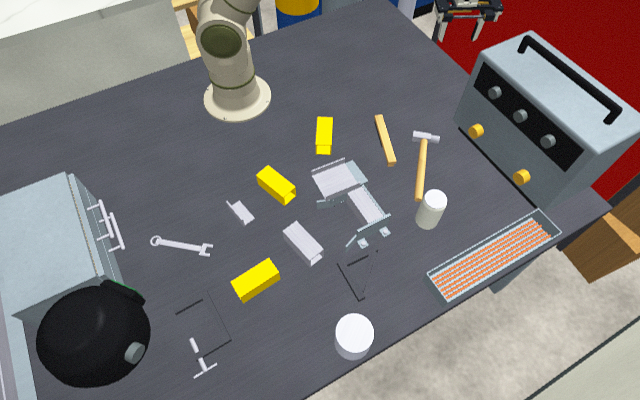

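View pics/scene_c.png

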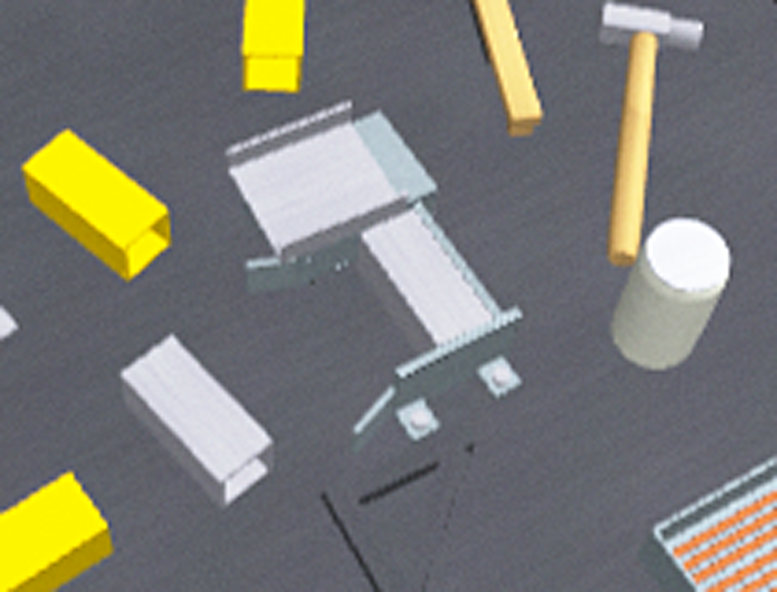

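View pics/side_c.png

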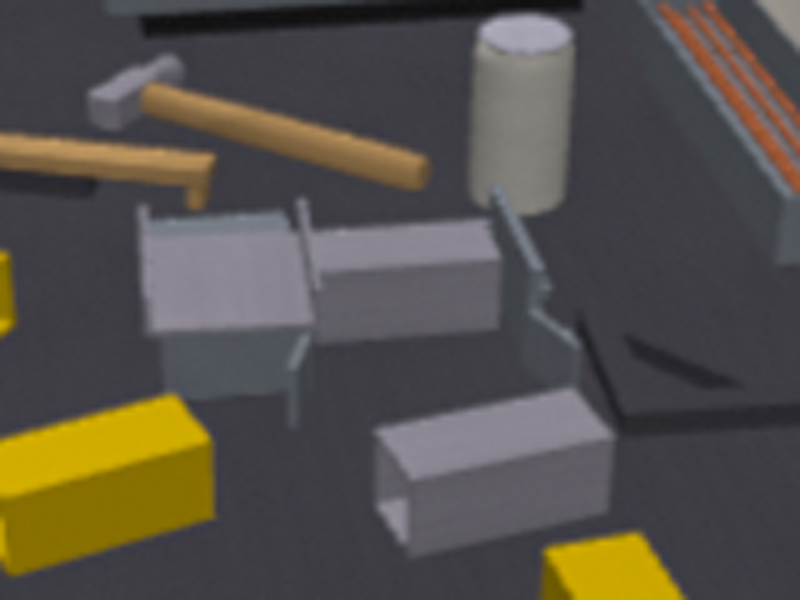

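```bash
cat > fit.py <<'E'
from h import *
from scipy.optimize import least_squares
def fit(obs,x0,z0=0):
    # obs: (cam, (x,y,z mm), (u,v))
    def f(q):
        c,s=np.cos(q[2]),np.sin(q[2]); r=[]
        for cm,P,uv in obs:
            P=np.array(P)/1000; r+=list(p(cm,[q[0]+c*P[0]-s*P[1],q[1]+s*P[0]+c*P[1],z0+P[2]])-uv)
        return np.array(r)
    R=least_squares(f,x0,loss='soft_l1'); return R.x,f(R.x).reshape(-1,2)
E
python3 - <<'E'
from fit import *
S,D=cam('scene'),cam('side')
s=lambda x,y:(250+x/3.7-.36,130+y/3.7-.36); d=lambda x,y:(260+x/5-.4,120+y/5-.4)
F=[(S,(-64,75,52),s(437,190)),(S,(-154,75,52),s(380,112)),(S,(64,-48,68),s(397,372)),(S,(64,60,68),s(520,312)),(D,(-154,75,52),d(150,220)),(D,(-64,75,52),d(287,212)),(D,(64,60,68),d(495,190)),(D,(64,-48,68),d(545,268))]
T=[(S,(-58,-25,50),s(122,375)),(S,(-58,25,50),s(172,336)),(S,(58,25,50),s(271,442)),(S,(58,-25,50),s(221,487)),
(D,(-58,-25,50),d(413,478)),(D,(-58,25,50),d(375,432)),(D,(58,25,50),d(575,390)),(D,(58,-25,50),d(613,435))]
C=[(S,(-50,-55,26),s(228,153)),(S,(-50,55,26),s(350,104)),(S,(50,-55,26),s(277,246)),(S,(50,55,26),s(410,197)),(D,(-50,-55,0),d(148,333)),(D,(50,-55,0),d(313,328)),(D,(-50,55,26),d(142,207)),(D,(50,55,26),d(302,200))]
G=[(S,(58,-25,50),s(440,348)),(D,(58,-25,50),d(500,265)),(D,(58,-25,0),d(498,328)),(D,(58,25,50),d(488,220))]
# tube orientation: try both
for n,O,z in [('fix',F,0),('chan',C,.052),('seat',G,0)]:
    for y0 in [0.2,]:
        x,r=fit(O,[.55,0,y0],z); print(n,np.round(x,4),np.round(r,1).tolist())
for c in(S,D): print('tube corners',[np.round(w(c,*o[2],.05),3)[:2].tolist() for o in T if o[0] is c])
E
```

```text
fix [0.6252 0.1088 0.0067] [[0.8, 0.6], [0.0, 0.6], [0.1, 0.7], [-0.2, -0.2], [-1.0, 0.6], [0.3, 0.0], [-0.1, -0.9], [-1.6, 0.3]]
chan [ 0.5119  0.0974 -0.0777] [[-0.2, -0.8], [0.3, -0.1], [1.1, 0.3], [-0.2, -0.1], [-1.0, 1.0], [1.2, 0.6], [-0.4, -0.1], [0.6, 0.1]]
seat [ 0.6231  0.136  -0.0698] [[-0.0, 0.1], [0.1, -1.0], [-0.2, 0.5], [0.0, 0.1]]
tube corners [[0.582, -0.111], [0.571, -0.064], [0.684, -0.042], [0.697, -0.09]]
tube corners [[0.583, -0.109], [0.572, -0.064], [0.687, -0.041], [0.696, -0.087]]
```

>>> {"op": "play_rows", "data": {
  "increments": [
    [[0, 0, 0.05, 0.0235, -0.0555, 0.01, 1], [0, 0, 0.05, 0.0235, -0.0555, 0.01, 1], [0, 0, 0.05, 0.0235, -0.0555, 0.01, 1], [0, 0, 0.05, 0.0235, -0.0555, 0.01, 1], [0, 0, 0.05, 0.0235, -0.0555, 0.01, 1]]
  ]
}}

```text
t: 1.42
tcp_pos: [0.447, 0.3668, 0.2692]
tcp_rot: [0.0, 0.109, 0.994, 0.0]
wrist_force: [0.9, -0.4, -0.1]
width: 0.0926
gripper_force: 0.0
```

>>> {"op": "play_rows", "data": {
  "increments": [
    [[0, 0, 0.05, 0.0235, -0.0555, 0.01, 1], [0, 0, 0.05, 0.0235, -0.0555, 0.01, 1], [0, 0, 0.05, 0.0235, -0.0555, 0.01, 1], [0, 0, 0.05, 0.0235, -0.0555, 0.01, 1], [0, 0, 0, 0, 0, 0, 1]]
  ]
}}

```text
t: 2.05
tcp_pos: [0.5425, 0.1412, 0.3096]
tcp_rot: [0.001, 0.014, 1.0, -0.001]
wrist_force: [0.3, 0.1, -0.1]
width: 0.093
gripper_force: 0.0
```

```bash
python3 - <<'E'
from h import *
c=cam('wrist'); save(c,'w1'); print(np.round(c['world_from_camera'],3).tolist(),c['fx'],c['cx'],c['cy'])
np.savez('w1.npz',T=c['world_from_camera'],k=[c['fx'],c['fy'],c['cx'],c['cy']])
s=monitor.state();print(s['t'],s['tcp_pos'],s['tcp_rot'],s['joints'])
E
```

```text
[[0.029, 0.963, 0.267, 0.468], [1.0, -0.028, -0.009, 0.144], [-0.001, 0.267, -0.964, 0.475], [0.0, 0.0, 0.0, 1.0]] 288.43881297521074 318.36841920986996 197.4896845099283
2.1 [0.54121386 0.14431221 0.309097  ] [ 5.45204168e-04  1.28993899e-02  9.99916651e-01 -2.81673176e-06] [-0.32810707  0.30508297 -0.04489626  1.87198393  0.0169164   0.96387246
  1.16442916]
```

View pics/w1.png

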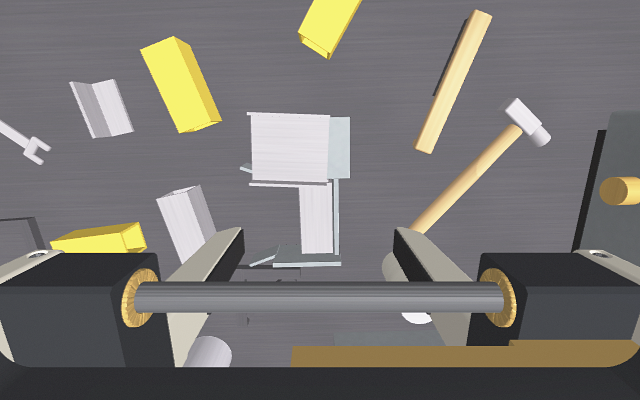

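```bash
python3 - <<'E'
import cv2
a=cv2.imread('pics/w1.png')
cv2.imwrite('pics/w1_c.png',cv2.resize(a[100:272,145:360],None,fx=3.4,fy=3.4,interpolation=cv2.INTER_CUBIC))
E
```

```text
(no output)
```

View pics/w1_c.png

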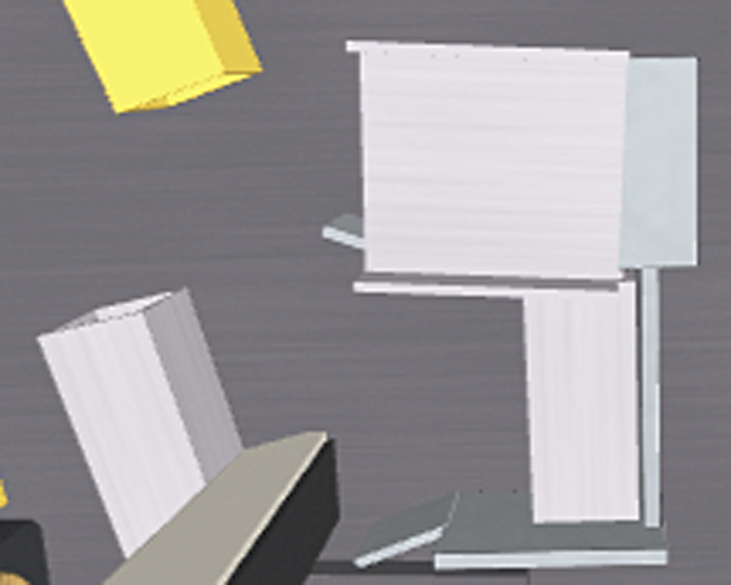

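```bash
python3 - <<'E'
from fit import *
z=np.load('w1.npz'); k=z['k']; S=dict(world_from_camera=z['T'],fx=k[0],fy=k[1],cx=k[2],cy=k[3])
s=lambda x,y:(145+x/3.4-.35,100+y/3.4-.35)
F=[(S,P,s(*q)) for P,q in [((-154,75,52),(697,57)),((-64,75,52),(697,266)),((64,-48,68),(435,554)),((64,60,68),(667,550)),((64,50,45),(646,527))]]
C=[(S,P,s(*q)) for P,q in [((-50,-55,26),(346,41)),((-50,55,26),(629,51)),((50,-55,26),(354,292)),((-46,-55,4),(361,52)),((46,-55,4),(365,271)),((46,55,4),(622,278))]]
G=[(S,P,s(*q)) for P,q in [((58,-25,50),(533,523)),((58,25,50),(638,520)),((-58,25,50),(634,266))]]
T=[(S,P,s(*q)) for P,q in [((-58,-25,50),(38,338)),((-58,25,50),(143,313)),((-58,25,0),(187,288)),((58,-25,50),(128,558))]]
for n,O,zz in [('fix',F,0),('chan',C,.052),('seat',G[:2],0),('tube',T,0)]:
    x,r=fit(O,[.6,0,0.2],zz); print(n,np.round(x,4),np.round(r,1).tolist())
y=np.array(w(S,*s(0,480),.05));print('yellow right corner~',y)
E
```

```text
fix [0.6213 0.1132 0.0011] [[0.1, -0.5], [0.1, 0.5], [-0.3, 0.4], [0.5, -0.2], [-0.5, -0.0]]
chan [ 0.5113  0.101  -0.0603] [[0.2, -0.0], [0.1, -0.3], [0.3, -0.1], [-0.3, 0.0], [0.4, 0.1], [-1.1, 0.3]]
seat [0.6212 0.1349 0.0027] [[-0.0, 0.0], [0.0, -0.0]]
tube [ 0.6327 -0.0729  0.2005] [[-0.0, -0.4], [-0.1, -0.2], [0.1, -0.2], [0.0, 1.3]]
yellow right corner~ [ 0.64991917 -0.13932968  0.05      ]
```

>>> {"op": "play_rows", "data": {
  "increments": [
    [[0, 0, 0.045, 0.0184, -0.0436, -0.03, 0.72], [0, 0, 0.045, 0.0184, -0.0436, -0.03, 0.72], [0, 0, 0.045, 0.0184, -0.0436, -0.03, 0.72], [0, 0, 0.045, 0.0184, -0.0436, -0.03, 0.72], [0, 0, 0.045, 0.0184, -0.0436, -0.03, 0.72]]
  ]
}}

```text
t: 2.72
tcp_pos: [0.633, -0.0703, 0.1575]
tcp_rot: [0.0, -0.104, 0.995, 0.001]
wrist_force: [-0.7, 0.6, -0.0]
width: 0.0672
gripper_force: 0.0
```

>>> {"op": "play_rows", "data": {
  "increments": [
    [[0, 0, 0, 0, 0, -0.01, 0.72], [0, 0, 0, 0, 0, -0.005, 0.72], [0, 0, 0, 0, 0, 0, 0.72]]
  ]
}}

```text
t: 3.1
tcp_pos: [0.6323, -0.069, 0.1439]
tcp_rot: [0.0, -0.103, 0.995, 0.0]
wrist_force: [-0.2, -0.1, -0.6]
width: 0.0668
gripper_force: 0.0
```

```bash
python3 - <<'E'
from h import *
s=monitor.state();print(s['t'],s['tcp_pos'],s['tcp_rot'],s['width'],s['joints'])
c=cam('side');a=cv2.cvtColor(c['frame'],cv2.COLOR_RGB2BGR)
cv2.imwrite('pics/sd2.png',cv2.resize(a[110:250,270:430],None,fx=4.2,fy=4.2,interpolation=cv2.INTER_CUBIC))
E
```

```text
3.1 [ 0.63229865 -0.06896725  0.14386023] [ 8.32430453e-05 -1.03192169e-01  9.94661338e-01  4.37487608e-04] 0.06681664705666174 [ 0.06040299  0.57848856 -0.06077024  1.8750142   0.05082494  0.68950267
  1.74782459]
```

View pics/sd2.png

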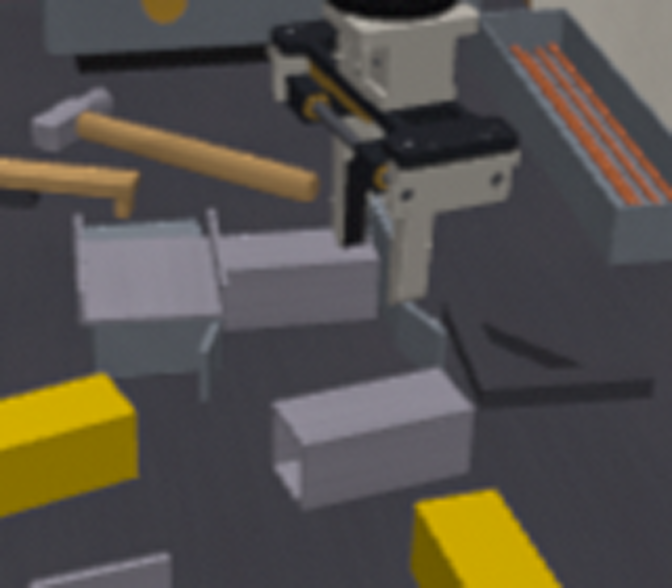

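>>> {"op": "play_rows", "data": {
  "increments": [
    [[0, 0, 0, -0.001, -0.006, -0.03, 0.72], [0, 0, 0, 0, 0, -0.04, 0.72], [0, 0, 0, 0, 0, -0.035, 0.72], [0, 0, 0, 0, 0, -0.027, 0.72], [0, 0, 0, 0, 0, 0, 0.72]]
  ]
}}

```text
t: 3.78
tcp_pos: [0.6306, -0.076, 0.0108]
tcp_rot: [-0.001, -0.103, 0.995, 0.0]
wrist_force: [0.3, 0.2, 0.3]
width: 0.067
gripper_force: 0.0
```

>>> {"op": "play_rows", "data": {
  "increments": [
    [[0, 0, 0, 0, 0, 0, 0.4], [0, 0, 0, 0, 0, 0, 0.4], [0, 0, 0, 0, 0, 0, 0.4], [0, 0, 0, 0, 0, 0, 0.4]]
  ],
  "force": 25
}}

```text
t: 4.28
tcp_pos: [0.6322, -0.0763, 0.0133]
tcp_rot: [0.001, -0.102, 0.995, 0.0]
wrist_force: [-1.0, 3.4, 6.2]
width: 0.0492
gripper_force: 25.0
```

>>> {"op": "play_rows", "data": {
  "increments": [
    [[0, 0, -0.07, -0.003, 0.01, 0.002, 0.4], [0, 0, -0.07, -0.003, 0.012, 0, 0.4], [0, 0, -0.064, -0.003, 0.012, 0, 0.4], [0, 0, 0, 0, 0.006, 0, 0.4], [0, 0, 0, 0, 0, 0, 0.4]]
  ]
}}

```text
t: 4.9
tcp_pos: [0.6225, -0.037, 0.0138]
tcp_rot: [0.0, -0.001, 1.0, 0.0]
wrist_force: [0.7, 0.4, -6.7]
width: 0.0499
gripper_force: 25.0
```

```bash
python3 - <<'E'
from h import *
s=monitor.state();print(s['t'],s['tcp_pos'],s['tcp_rot'],s['width'])
c=cam('scene');a=cv2.cvtColor(c['frame'],cv2.COLOR_RGB2BGR); b=cv2.cvtColor(cam('wrist')['frame'],cv2.COLOR_RGB2BGR)
A=cv2.resize(a[150:280,270:400],(520,520),interpolation=cv2.INTER_CUBIC)
c=cam('side');a=cv2.cvtColor(c['frame'],cv2.COLOR_RGB2BGR)
B=cv2.resize(a[150:215,280:400],(520,282),interpolation=cv2.INTER_CUBIC)
b=cv2.resize(b,(380,238))
o=np.zeros((520,800,3),np.uint8); o[:,:280]=A[:,120:400]; o[:282,280:]=B; o[282:,280:660]=b
cv2.imwrite('pics/m1.png',o)
E
```

```text
4.9 [ 0.6224982  -0.03701349  0.01377479] [ 1.18871135e-04 -1.19674291e-03  9.99999277e-01  2.08558892e-05] 0.04986344195003041
```

View pics/m1.png

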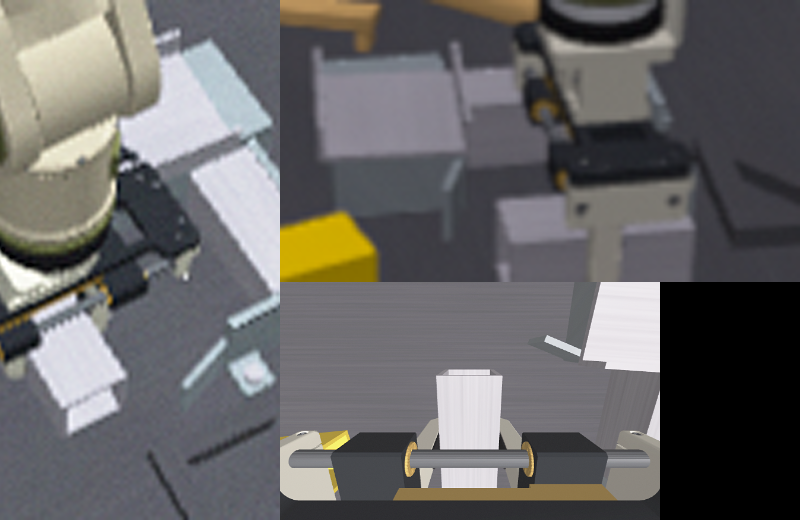

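>>> {"op": "play_rows", "data": {
  "increments": [
    [[0, 0, 0, 0, 0.018, 0, 0.4], [0, 0, 0, 0, 0.018, 0, 0.4], [0, 0, 0, 0, 0.016, 0, 0.4], [0, 0, 0, 0, 0.016, 0, 0.4], [0, 0, 0, 0, 0.014, 0, 0.4]]
  ]
}}

```text
t: 5.68
tcp_pos: [0.6223, 0.0462, 0.0136]
tcp_rot: [0.0, -0.001, 1.0, 0.0]
wrist_force: [0.8, 0.3, -6.3]
width: 0.0503
gripper_force: 25.0
```

>>> {"op": "play_rows", "data": {
  "increments": [
    [[0, 0, 0, 0, 0, -0.0015, 0.4], [0, 0, 0, 0, 0, -0.001, 0.4], [0, 0, 0, 0, 0, 0, 0.64], [0, 0, 0, 0, 0, 0, 0.64], [0, 0, 0, 0, 0, 0, 0.64]]
  ]
}}

```text
t: 6.3
tcp_pos: [0.6226, 0.0439, 0.0112]
tcp_rot: [0.0, 0.0, 1.0, -0.0]
wrist_force: [0.1, -0.7, 0.1]
width: 0.0594
gripper_force: 0.0
```

>>> {"op": "play_rows", "data": {
  "increments": [
    [[0, 0, 0, 0, 0, 0.03, 0.64], [0, 0, 0, 0, 0, 0.05, 0.64], [0, 0, -0.17, 0, -0.01, 0, 0.6], [0, 0, -0.175, 0, -0.02, 0, 0.55], [0, 0, -0.175, 0, -0.02, 0, 0.55]]
  ]
}}

```text
t: 6.92
tcp_pos: [0.6224, -0.0063, 0.0913]
tcp_rot: [0.0, 0.26, 0.966, -0.0]
wrist_force: [0.0, -0.6, 0.4]
width: 0.0514
gripper_force: 0.0
```

>>> {"op": "play_rows", "data": {
  "increments": [
    [[0, 0, -0.175, 0, -0.01, 0, 0.55], [0, 0, -0.175, 0, -0.003, 0, 0.55], [0, 0, -0.175, 0, 0, 0, 0.55], [0, 0, -0.175, 0, 0, 0, 0.55], [0, 0, -0.175, 0, 0, 0, 0.55]]
  ]
}}

```text
t: 7.55
tcp_pos: [0.6224, -0.0188, 0.091]
tcp_rot: [0.0, 0.645, 0.764, -0.0]
wrist_force: [0.1, 1.0, -0.2]
width: 0.0511
gripper_force: 0.0
```

>>> {"op": "play_rows", "data": {
  "increments": [
    [[0, 0, -0.175, 0, 0, 0, 0.55], [0, 0, 0, 0, 0, 0, 0.55]]
  ]
}}

```text
t: 7.8
tcp_pos: [0.6223, -0.0185, 0.0909]
tcp_rot: [0.0, 0.706, 0.708, -0.0]
wrist_force: [1.0, -0.0, -0.5]
width: 0.0515
gripper_force: 0.0
```

>>> {"op": "play_rows", "data": {
  "increments": [
    [[0, 0, 0, 0, 0, -0.035, 0.55], [0, 0, 0, 0, 0, -0.035, 0.55], [0, 0, 0, 0, 0, 0, 0.55], [0, 0, 0, 0, 0.015, 0, 0.55], [0, 0, 0, 0, 0.012, 0, 0.55]]
  ]
}}

```text
t: 8.43
tcp_pos: [0.6232, 0.0101, 0.0224]
tcp_rot: [0.0, 0.706, 0.708, 0.001]
wrist_force: [0.1, -0.5, -0.4]
width: 0.0509
gripper_force: 0.0
```

>>> {"op": "play_rows", "data": {
  "increments": [
    [[0, 0, 0, 0, 0.01, 0, 0.55], [0, 0, 0, 0, 0.01, 0, 0.55], [0, 0, 0, 0, 0.01, 0, 0.55], [0, 0, 0, 0, 0.008, 0, 0.55], [0, 0, 0, 0, 0.003, 0, 0.55]]
  ]
}}

```text
t: 9.05
tcp_pos: [0.6232, 0.0491, 0.0222]
tcp_rot: [0.001, 0.707, 0.708, 0.0]
wrist_force: [0.1, -5.9, 6.0]
width: 0.051
gripper_force: 3.2
```

>>> {"op": "play_rows", "data": {
  "increments": [
    [[0, 0, 0, 0, 0.002, 0, 0.55], [0, 0, 0, 0, 0.002, 0, 0.55], [0, 0, 0, 0, 0, 0, 0.55]]
  ]
}}

```text
t: 9.43
tcp_pos: [0.6231, 0.0517, 0.0222]
tcp_rot: [0.002, 0.707, 0.707, -0.0]
wrist_force: [-1.0, -7.0, 5.0]
width: 0.0512
gripper_force: 3.9
```

>>> {"op": "play_rows", "data": {
  "increments": [
    [[0, 0, 0, 0, 0.002, 0, 0.55], [0, 0, 0, 0, 0.002, 0, 0.55], [0, 0, 0, 0, 0, 0, 0.55]]
  ]
}}

```text
t: 9.8
tcp_pos: [0.623, 0.053, 0.0222]
tcp_rot: [0.003, 0.708, 0.706, -0.001]
wrist_force: [-1.1, -14.7, 4.5]
width: 0.0511
gripper_force: 7.4
```

>>> {"op": "play_rows", "data": {
  "increments": [
    [[0, 0, 0, 0, 0.002, 0, 0.55], [0, 0, 0, 0, 0.002, 0, 0.55], [0, 0, 0, 0, 0, 0, 0.55], [0, 0, 0, 0, 0, 0, 0.55]]
  ]
}}

```text
t: 10.3
tcp_pos: [0.6229, 0.053, 0.0223]
tcp_rot: [0.004, 0.709, 0.706, -0.002]
wrist_force: [-0.8, -25.4, 3.8]
width: 0.0509
gripper_force: 12.5
```

```bash
python3 - <<'E'
from h import *
s=monitor.state();print(s['t'],s['tcp_pos'],s['tcp_rot'],s['width'],s['wrist_force'])
E
```

```text
10.3 [0.62289553 0.05296912 0.02226442] [ 0.00439222  0.70857917  0.70561383 -0.00232344] 0.050910093801157005 [ -0.76804529 -25.36895697   3.77969561]
```

>>> {"op": "play_rows", "data": {
  "increments": [
    [[0, 0, 0, 0, -0.03, 0, 0.55], [0, 0, 0, 0, -0.01, 0.04, 0.55], [0, 0, 0, -0.01, 0, 0.06, 0.55], [0, 0, 0, -0.02, 0, 0.055, 0.55], [0, 0, 0, -0.02, 0, 0.055, 0.55]]
  ]
}}

```text
t: 10.92
tcp_pos: [0.5715, 0.0225, 0.233]
tcp_rot: [-0.0, 0.706, 0.708, 0.0]
wrist_force: [1.0, 1.7, -0.5]
width: 0.051
gripper_force: 0.0
```

>>> {"op": "play_rows", "data": {
  "increments": [
    [[0, 0, 0, -0.02, 0, 0.05, 0.55], [0, 0, 0, 0, 0, 0, 0.55], [0, 0, 0, 0, 0, 0, 0.55]]
  ]
}}

```text
t: 11.3
tcp_pos: [0.5522, 0.0227, 0.281]
tcp_rot: [-0.0, 0.706, 0.708, 0.0]
wrist_force: [-0.5, -0.2, 0.6]
width: 0.0511
gripper_force: 0.0
```

```bash
python3 - <<'E'
from h import *
s=monitor.state();print(s['t'],s['tcp_pos'],s['tcp_rot'])
c=cam('wrist'); save(c,'w2'); T=c['world_from_camera'];print(np.round(T,3).tolist())
np.savez('w2.npz',T=T,k=[c['fx'],c['fy'],c['cx'],c['cy']])
P=np.array([p(c,q) for q in [[.43,.02,.06],[.72,.02,.06],[.72,.2,.06],[.43,.2,.06]]]);print(P)
a,b=np.clip(P.min(0),0,[639,399]).astype(int),np.clip(P.max(0),0,[639,399]).astype(int)
f=min(800/(b-a)[0],600/(b-a)[1]);print(a,b,f)
im=cv2.cvtColor(c['frame'],cv2.COLOR_RGB2BGR)
cv2.imwrite('pics/w2_c.png',cv2.resize(im[a[1]:b[1],a[0]:b[0]],None,fx=f,fy=f,interpolation=cv2.INTER_CUBIC))
E
```

```text
11.3 [0.5521716  0.02272458 0.28100727] [-2.69889381e-04  7.06178763e-01  7.08033416e-01  4.04398990e-04]
[[1.0, 0.002, 0.001, 0.552], [0.002, -0.965, -0.264, 0.097], [0.0, 0.264, -0.965, 0.447], [0.0, 0.0, 0.0, 1.0]]
[[229.10277507 176.62817022]
 [441.60817875 177.0903052 ]
 [458.82376056  29.65859144]
 [217.20230117  29.05085494]]
[217  29] [458 177] 3.319502074688797
```

View pics/w2_c.png

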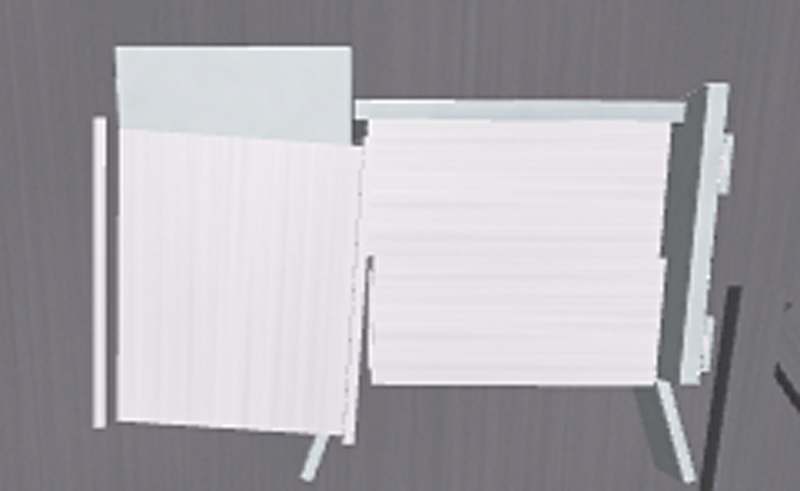

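```bash
python3 - <<'E'
from fit import *
z=np.load('w2.npz'); k=z['k']; S=dict(world_from_camera=z['T'],fx=k[0],fy=k[1],cx=k[2],cy=k[3])
s=lambda x,y:(217+x/3.3195-.35,29+y/3.3195-.35)
m=lambda L:[(S,P,s(*q)) for P,q in L]
F=m([((-154,75,52),(116,46)),((-64,75,52),(351,46)),((64,-48,68),(682,383)),((64,60,68),(709,84)),((64,50,45),(684,121))])
C=m([((-50,55,26),(93,118)),((-50,-55,26),(93,427)),((-46,55,26),(106,118)),((-46,-55,26),(106,427)),((-46,55,4),(119,128)),((-46,-55,4),(118,420)),((50,-55,26),(355,444)),((46,-55,26),(343,443))])
T=m([((-58,-25,50),(373,384)),((58,-25,50),(658,384))])
for n,O,zz in [('fix',F,0),('chan',C,.052),('tube',T,0)]:
    x,r=fit(O,[.6,0,0.2],zz); print(n,np.round(x,4),np.round(r,1).tolist())
E
```

```text
fix [0.6218 0.1126 0.0025] [[-0.9, 0.1], [1.0, 0.1], [-0.3, 0.3], [0.1, -1.0], [0.1, 0.4]]
chan [ 0.5115  0.1005 -0.0624] [[0.3, -0.3], [0.5, -0.0], [-0.2, -0.0], [-0.3, 0.2], [-0.0, 0.1], [-0.1, 0.2], [-0.4, -0.1], [0.1, -0.0]]
tube [0.6244 0.0881 0.0025] [[0.2, 0.0], [-0.2, -0.0]]
```

>>> {"op": "play_rows", "data": {
  "increments": [
    [[0, 0, -0.016, -0.022, 0.0202, -0.043, 0.33], [0, 0, -0.016, -0.022, 0.0202, -0.043, 0.33], [0, 0, -0.016, -0.022, 0.0202, -0.043, 0.33], [0, 0, -0.017, -0.0226, 0.0202, -0.042, 0.33], [0, 0, 0, 0, 0, 0, 0.33]]
  ]
}}

```text
t: 11.98
tcp_pos: [0.4601, 0.1029, 0.1066]
tcp_rot: [-0.002, 0.729, 0.685, -0.004]
wrist_force: [-0.4, -0.5, 0.9]
width: 0.0306
gripper_force: 0.0
```

>>> {"op": "play_rows", "data": {
  "increments": [
    [[0, 0, 0, 0, 0, 0, 0.33], [0, 0, 0, 0, 0, 0, 0.33]]
  ]
}}

```text
t: 12.22
tcp_pos: [0.4651, 0.1019, 0.1107]
tcp_rot: [0.001, 0.73, 0.684, 0.001]
wrist_force: [-0.3, -1.0, 0.1]
width: 0.0304
gripper_force: 0.0
```

>>> {"op": "play_rows", "data": {
  "increments": [
    [[0, 0, 0, -0.001, 0.002, -0.02, 0.33], [0, 0, 0, 0, 0, -0.02, 0.33], [0, 0, 0, 0, 0, -0.01, 0.33], [0, 0, 0, 0, 0, 0, 0.33], [0, 0, 0, 0, 0, 0, 0.33]]
  ]
}}

```text
t: 12.85
tcp_pos: [0.4632, 0.1043, 0.0607]
tcp_rot: [0.0, 0.729, 0.684, 0.0]
wrist_force: [0.0, 0.6, -0.2]
width: 0.0305
gripper_force: 0.0
```

>>> {"op": "play_rows", "data": {
  "increments": [
    [[0, 0, 0, 0, 0, 0, 0], [0, 0, 0, 0, 0, 0, 0], [0, 0, 0, 0, 0, 0, 0], [0, 0, 0, 0, 0, 0, 0], [0, 0, 0, 0, 0, 0, 0]]
  ],
  "force": 20
}}

```text
t: 13.48
tcp_pos: [0.4631, 0.1045, 0.0603]
tcp_rot: [0.0, 0.729, 0.684, 0.0]
wrist_force: [1.1, -0.2, 4.1]
width: 0.0037
gripper_force: 20.0
```

>>> {"op": "play_rows", "data": {
  "increments": [
    [[0, 0, 0.022, 0.0, 0.003, 0, 0], [0, 0, 0.022, 0, 0.003, 0, 0], [0, 0, 0.022, 0, 0.003, 0, 0], [0, 0, 0, 0, 0, 0, 0], [0, 0, 0, 0, 0, 0, 0]]
  ]
}}

```text
t: 14.1
tcp_pos: [0.4629, 0.1127, 0.0603]
tcp_rot: [0.0, 0.707, 0.708, -0.0]
wrist_force: [-0.3, -3.2, 5.3]
width: 0.0039
gripper_force: 20.0
```

```bash
python3 - <<'E'
from h import *
s=monitor.state();print(s['t'],s['tcp_pos'],s['tcp_rot'],s['wrist_force'],s['width'])
c=cam('side');a=cv2.cvtColor(c['frame'],cv2.COLOR_RGB2BGR)
c2=cam('wrist');b=cv2.cvtColor(c2['frame'],cv2.COLOR_RGB2BGR)
o=np.vstack([cv2.resize(a[140:205,275:400],(577,300),interpolation=cv2.INTER_CUBIC),cv2.resize(b[80:250,156:483],(577,300),interpolation=cv2.INTER_CUBIC)])
cv2.imwrite('pics/m3.png',o)
E
```

```text
14.1 [0.46291616 0.11268136 0.06029621] [ 4.58176501e-04  7.06583071e-01  7.07629953e-01 -5.72122258e-05] [-0.31368126 -3.17287541  5.27373199] 0.00391401779830339
```

View pics/m3.png

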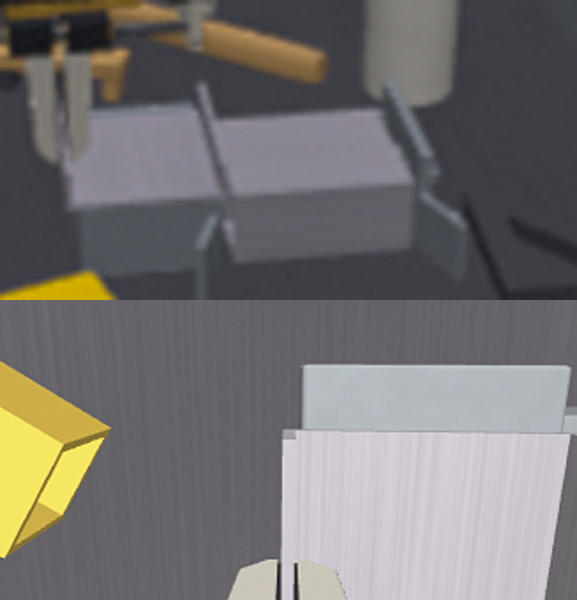

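```bash
python3 - <<'E'
from h import *
c=cam('wrist'); f=lambda x,y,z:np.round(w(c,156+x/1.765-.3,80+(y-300)/1.765-.3,z),4)
print(f(303,366,.052),f(570,366,.052)); print(f(297,431,.056),f(569,434,.056))
E
```

```text
[0.4677 0.1873 0.052 ] [0.5557 0.1874 0.052 ]
[0.4657 0.1665 0.056 ] [0.5565 0.1656 0.056 ]
```

>>> {"op": "play_rows", "data": {
  "increments": [
    [[0, 0, 0.012, 0.01, 0.001, 0, 0], [0, 0, 0, 0.022, 0, 0, 0], [0, 0, 0, 0.025, 0, 0, 0], [0, 0, 0, 0.025, 0, 0, 0], [0, 0, 0, 0.02, 0, 0, 0]]
  ]
}}

```text
t: 14.88
tcp_pos: [0.5619, 0.1147, 0.0599]
tcp_rot: [-0.003, 0.702, 0.712, -0.002]
wrist_force: [-0.9, 0.2, -4.1]
width: 0.0038
gripper_force: 20.0
```

>>> {"op": "play_rows", "data": {
  "increments": [
    [[0, 0, 0, 0.008, 0, -0.001, 0], [0, 0, 0, 0.003, 0, -0.001, 0], [0, 0, 0, 0, 0, 0, 0]]
  ]
}}

```text
t: 15.25
tcp_pos: [0.5744, 0.1146, 0.0581]
tcp_rot: [-0.001, 0.702, 0.712, -0.001]
wrist_force: [-3.5, 0.4, 4.7]
width: 0.0038
gripper_force: 20.0
```

>>> {"op": "play_rows", "data": {
  "increments": [
    [[0, 0, 0, 0.005, 0, 0, 0], [0, 0, 0, 0.004, 0, 0, 0], [0, 0, 0, 0.003, 0, 0, 0], [0, 0, 0, 0, 0, 0, 0]]
  ]
}}

```text
t: 15.75
tcp_pos: [0.5853, 0.1146, 0.0581]
tcp_rot: [-0.002, 0.702, 0.712, -0.001]
wrist_force: [-6.7, -0.3, 8.0]
width: 0.0039
gripper_force: 20.0
```

>>> {"op": "play_rows", "data": {
  "increments": [
    [[0, 0, 0, 0.002, 0, 0, 0], [0, 0, 0, 0.002, 0, 0, 0], [0, 0, 0, 0, 0, 0, 0]]
  ]
}}

```text
t: 16.12
tcp_pos: [0.5869, 0.1146, 0.058]
tcp_rot: [-0.003, 0.702, 0.712, -0.002]
wrist_force: [-13.1, -0.2, 16.0]
width: 0.0039
gripper_force: 20.0
```

>>> {"op": "play_rows", "data": {
  "increments": [
    [[0, 0, 0, 0.002, 0, 0, 0], [0, 0, 0, 0, 0, 0, 0]]
  ]
}}

```text
t: 16.38
tcp_pos: [0.5869, 0.1146, 0.058]
tcp_rot: [-0.005, 0.702, 0.712, -0.004]
wrist_force: [-19.4, 0.8, 21.5]
width: 0.0037
gripper_force: 20.0
```

>>> {"op": "play_rows", "data": {
  "increments": [
    [[0, 0, 0, 0, 0, 0, 0.3], [0, 0, 0, 0, 0, 0, 0.3], [0, 0, 0, 0, 0, 0, 0.3]]
  ]
}}

```text
t: 16.75
tcp_pos: [0.5941, 0.1145, 0.0581]
tcp_rot: [0.0, 0.702, 0.712, 0.0]
wrist_force: [-0.1, 0.4, -0.1]
width: 0.0266
gripper_force: 0.0
```

>>> {"op": "play_rows", "data": {
  "increments": [
    [[0, 0, 0, 0, 0, 0.03, 0.3], [0, 0, 0, 0, 0, 0.05, 0.3], [0, 0, 0, 0.01, -0.03, 0.04, 0.3], [0, 0, 0, 0.015, -0.03, 0.03, 0.3], [0, 0, 0, 0.015, -0.025, 0.02, 0.3]]
  ]
}}

```text
t: 17.38
tcp_pos: [0.6348, 0.0282, 0.23]
tcp_rot: [0.001, 0.702, 0.712, 0.001]
wrist_force: [0.7, 1.1, 0.4]
width: 0.028
gripper_force: 0.0
```

>>> {"op": "play_rows", "data": {
  "increments": [
    [[0, 0, 0, 0, 0, 0, 0.3], [0, 0, 0, 0, 0, 0, 0.3]]
  ]
}}

```text
t: 17.62
tcp_pos: [0.6333, 0.0301, 0.2274]
tcp_rot: [-0.0, 0.702, 0.712, -0.0]
wrist_force: [0.2, 0.6, -0.3]
width: 0.0277
gripper_force: 0.0
```

```bash
python3 - <<'E'
from h import *
s=monitor.state();print(s['t'],s['tcp_pos'],s['tcp_rot'])
c=cam('wrist'); T=c['world_from_camera'];print(np.round(T,3).tolist())
np.savez('w3.npz',T=T,k=[c['fx'],c['fy'],c['cx'],c['cy']])
P=np.array([p(c,q) for q in [[.55,.04,.06],[.70,.04,.06],[.70,.19,.06],[.55,.19,.06]]])
a,b=np.clip(P.min(0),0,[639,399]).astype(int),np.clip(P.max(0),0,[639,399]).astype(int)
f=min(520/(b-a)[0],600/(b-a)[1]);print(a,b,f)
im=cv2.cvtColor(c['frame'],cv2.COLOR_RGB2BGR)
A=cv2.resize(im[a[1]:b[1],a[0]:b[0]],None,fx=f,fy=f,interpolation=cv2.INTER_CUBIC)
d=cv2.cvtColor(cam('side')['frame'],cv2.COLOR_RGB2BGR)
B=cv2.resize(d[145:215,310:390],None,fx=3.5,fy=3.5,interpolation=cv2.INTER_CUBIC)
o=np.zeros((600,800,3),np.uint8);o[:A.shape[0],:A.shape[1]]=A;o[:B.shape[0],520:]=B
cv2.imwrite('pics/w3_c.png',o)
E
```

```text
17.625 [0.63326435 0.03014863 0.22742434] [-4.93280017e-04  7.01989092e-01  7.12187504e-01 -1.74496382e-04]
[[1.0, 0.014, 0.003, 0.632], [0.014, -0.964, -0.264, 0.104], [-0.001, 0.264, -0.965, 0.393], [0.0, 0.0, 0.0, 1.0]]
[240  31] [385 175] 3.586206896551724
```

View pics/w3_c.png

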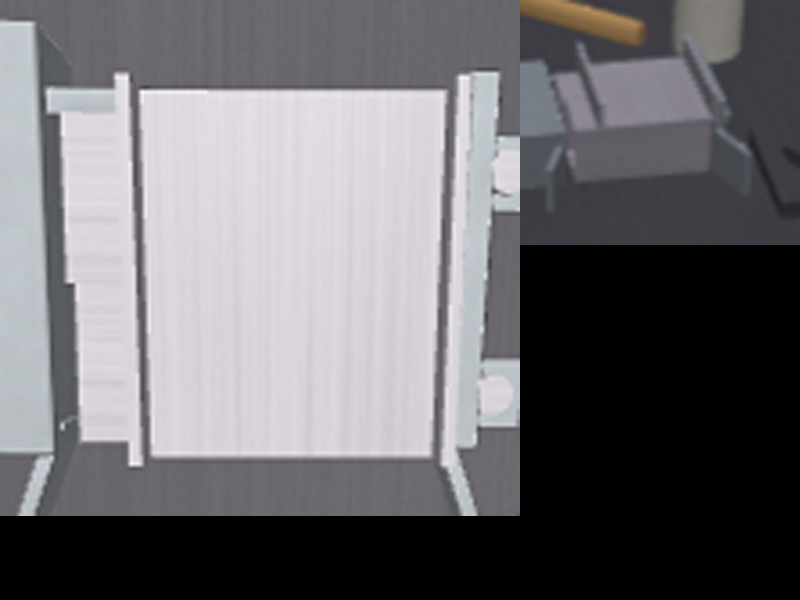

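```bash
python3 - <<'E'
from fit import *
z=np.load('w3.npz'); k=z['k']; S=dict(world_from_camera=z['T'],fx=k[0],fy=k[1],cx=k[2],cy=k[3])
s=lambda x,y:(240+x/3.586-.35,31+y/3.586-.35)
m=lambda L:[(S,P,s(*q)) for P,q in L]
C=m([((-50,55,26),(115,73)),((-50,-55,26),(129,465)),((-46,55,4),(140,90)),((46,55,4),(447,90)),((-46,-55,4),(152,457)),((46,-55,4),(433,457)),((50,55,26),(470,74)),((50,-55,26),(456,465))])
F=m([((64,-48,68),(456,446)),((64,60,68),(472,72)),((-64,75,52),(36,22)),((-64,-55,52),(53,452))])
for n,O,zz in [('chan',C,.05),('fix',F,0)]:
    x,r=fit(O,[.6,0,0.],zz); print(n,np.round(x,4),np.round(r,1).tolist())
E
```

```text
chan [0.6347 0.1143 0.0141] [[-0.1, 0.1], [0.3, 0.3], [-0.1, -0.1], [-0.2, -0.1], [-0.1, -0.1], [-0.2, -0.1], [0.7, -0.3], [-0.2, 0.3]]
fix [0.6213 0.1126 0.    ] [[-1.2, 0.5], [0.3, -0.7], [-0.0, -0.6], [0.6, 1.6]]
```

>>> {"op": "play_rows", "data": {
  "increments": [
    [[0, 0, -0.012, -0.027, 0.035, 0, 0], [0, 0, 0, -0.027, 0.035, 0, 0], [0, 0, 0, -0.028, 0.035, -0.02, 0], [0, 0, 0, 0, 0, -0.04, 0], [0, 0, 0, 0, 0, -0.05, 0]]
  ]
}}

```text
t: 18.35
tcp_pos: [0.5512, 0.1367, 0.1172]
tcp_rot: [0.0, 0.705, 0.709, 0.001]
wrist_force: [0.2, 0.2, -0.6]
width: 0.0003
gripper_force: 0.0
```

>>> {"op": "play_rows", "data": {
  "increments": [
    [[0, 0, 0, 0, 0, 0, 0], [0, 0, 0, 0, 0, 0, 0]]
  ]
}}

```text
t: 18.6
tcp_pos: [0.5521, 0.1344, 0.119]
tcp_rot: [0.0, 0.706, 0.708, 0.0]
wrist_force: [0.5, -0.3, 0.4]
width: 0.0003
gripper_force: 0.0
```

>>> {"op": "play_rows", "data": {
  "increments": [
    [[0, 0, 0, 0, 0, -0.03, 0], [0, 0, 0, 0, 0, -0.031, 0], [0, 0, 0, 0, 0, 0, 0], [0, 0, 0, 0.006, 0, 0, 0], [0, 0, 0, 0.004, 0, 0, 0]]
  ]
}}

```text
t: 19.23
tcp_pos: [0.5633, 0.1347, 0.0588]
tcp_rot: [0.001, 0.706, 0.708, 0.001]
wrist_force: [0.8, 0.4, -0.3]
width: 0.0004
gripper_force: 0.0
```

>>> {"op": "play_rows", "data": {
  "increments": [
    [[0, 0, 0, 0.003, 0, 0, 0], [0, 0, 0, 0.002, 0, 0, 0], [0, 0, 0, 0.002, 0, 0, 0], [0, 0, 0, 0, 0, 0, 0]]
  ]
}}

```text
t: 19.73
tcp_pos: [0.5688, 0.1344, 0.0571]
tcp_rot: [0.0, 0.706, 0.708, -0.0]
wrist_force: [0.2, 0.9, -0.0]
width: 0.0005
gripper_force: 0.0
```

>>> {"op": "play_rows", "data": {
  "increments": [
    [[0, 0, 0, 0.002, 0, 0, 0], [0, 0, 0, 0.002, 0, 0, 0], [0, 0, 0, 0, 0, 0, 0]]
  ]
}}

```text
t: 20.1
tcp_pos: [0.57, 0.1347, 0.0569]
tcp_rot: [-0.002, 0.706, 0.708, -0.002]
wrist_force: [-7.8, 0.6, 5.4]
width: 0.0006
gripper_force: 4.2
```

>>> {"op": "play_rows", "data": {
  "increments": [
    [[0, 0, 0, 0.002, 0, 0, 0], [0, 0, 0, 0.001, 0, 0, 0], [0, 0, 0, 0, 0, 0, 0]]
  ]
}}

```text
t: 20.48
tcp_pos: [0.5704, 0.135, 0.0568]
tcp_rot: [-0.004, 0.706, 0.708, -0.003]
wrist_force: [-15.2, 0.7, 14.8]
width: 0.0005
gripper_force: 8.3
```

>>> {"op": "play_rows", "data": {
  "increments": [
    [[0, 0, 0, -0.015, 0, 0, 0], [0, 0, 0, -0.005, 0, 0.04, 0], [0, 0, 0, 0.0, -0.01, 0.05, 0], [0, 0, 0, 0.03, -0.045, 0.05, 0], [0, 0, 0, 0.03, -0.045, 0.028, 0]]
  ]
}}

```text
t: 21.1
tcp_pos: [0.6121, 0.0413, 0.2198]
tcp_rot: [0.001, 0.706, 0.709, 0.001]
wrist_force: [1.8, -0.7, 0.2]
width: 0.0003
gripper_force: 0.0
```

>>> {"op": "play_rows", "data": {
  "increments": [
    [[0, 0, 0, 0.01, -0.005, 0, 0], [0, 0, 0, 0, 0, 0, 0], [0, 0, 0, 0, 0, 0, 0]]
  ]
}}

```text
t: 21.48
tcp_pos: [0.62, 0.0376, 0.2163]
tcp_rot: [-0.001, 0.706, 0.708, -0.001]
wrist_force: [0.1, -0.5, 0.5]
width: 0.0005
gripper_force: 0.0
```

```bash
python3 - <<'E'
from h import *
s=monitor.state();print(s['t'],s['tcp_pos'])
def lines(S,g,tr,inv,exp):
    for nm,cx in exp:
        pts=[]
        for y in np.linspace(.07,.155,25):
            u,v=p(S,[cx,y,.054]); U,V=tr(u,v); xs=np.arange(U-16,U+16,.5)
            r=cv2.remap(g,xs[None].astype(np.float32),np.full((1,len(xs)),V,np.float32),1)[0].astype(float)
            wt=np.clip(r.max()-r-0.4*np.ptp(r),0,None); U2=(xs*wt).sum()/wt.sum(); pts.append(w(S,*inv(U2,V),.054)[:2])
        P=np.array(pts); a,b=np.polyfit(P[:,1],P[:,0],1); e=P[:,0]-np.polyval([a,b],P[:,1]); print(nm,'yaw',round(-a,4),'x at .1126',round(a*.1126+b,4),'rms',e.std().round(5))
z=np.load('w3.npz');k=z['k'];S=dict(world_from_camera=z['T'],fx=k[0],fy=k[1],cx=k[2],cy=k[3])
g=cv2.imread('pics/w3_c.png',0).astype(np.float32); E=[('-x',.588),('+x',.683)]
f=3.586; lines(S,g,lambda u,v:((u-240)*f+1.3,(v-31)*f+1.3),lambda U,V:((U-1.3)/f+240,(V-1.3)/f+31),E)
c=cam('wrist');save(c,'w4');g=cv2.resize(cv2.cvtColor(c['frame'],cv2.COLOR_RGB2GRAY),None,fx=f,fy=f,interpolation=cv2.INTER_CUBIC).astype(np.float32)
lines(c,g,lambda u,v:(u*f+1.3,v*f+1.3),lambda U,V:((U-1.3)/f,(V-1.3)/f),E)
E
```

```text
21.475 [0.62001023 0.03763563 0.21631488]
-x yaw 0.0105 x at .1126 0.5869 rms 7e-05
+x yaw 0.012 x at .1126 0.6821 rms 6e-05
-x yaw -0.0016 x at .1126 0.5879 rms 8e-05
+x yaw -0.0021 x at .1126 0.6832 rms 8e-05
```

```bash
python3 -c "
from workcell import ticket
print(ticket.hand_in())"
```

```text
the job is handed in; nothing more can be done
None
```

The job is handed in at about 21 s: the tube went in first, fully home against the seated tube, and the channel now lies across both tubes against the stop wall, square to within about 0.2° and about 2 mm off the half-and-half line.

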